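# Make up two amplifier repair kits on the workbench

### The job

Make up the two repair kits in the white trays from the parts on the bench. The tray with two compartments gets the long heat sink in its long compartment and the small capacitor in its short one; the tray with three compartments gets the copper ring transformer in the middle, with the short heat sink in one end compartment and the big capacitor in the other. Stand every part upright on the floor of its compartment, heat sinks with the fins up, and leave the bowl, the multimeter and the screwdriver where they are.

Things in the scene. Friction and masses are not known exactly. Their poses are not given: they have to be found in the camera images.
- long_sink_mid (a point): Centre of the long heat sink: loose bare-aluminium block with upright fins, 36 (x) x 84 (y) x 40 mm high, standing on its base, fins up; point half-way up, z up. Grip it across the 36 mm (its x).
- short_sink_mid (a point): Centre of the short heat sink: same section but only half as long, 36 (x) x 44 (y) x 40 mm high; point half-way up, z up. Grip it across the 36 mm (its x).
- big_cap_mid (a point): Centre of the big capacitor: loose upright black can with a bare metal top, diameter 44 mm, 50 mm high; point half-way up, z up.
- small_cap_mid (a point): Centre of the small capacitor: loose upright black can with a bare metal top, diameter 28 mm, 40 mm high; point half-way up, z up.
- ring_core_mid (a point): Centre of the ring transformer: copper-wound ring lying flat, diameter 50 mm, 36 mm high, its eye (20 mm) filled flush with black potting; point half-way up, z up. Grip it across the outside.
- tray_two: White plastic tray with two compartments, fixed to the bench, 76 (x) x 192 (y) mm outside, all walls 4 mm thick and 9 mm high above the bench, floor 3 mm above the bench. Origin: centre of its underside, z up. Compartments, inside: the long one 68 (x) x 112 (y) mm centred at y = +36 mm, the short one 68 x 68 mm centred at y = -58 mm, both at x = 0. Grip parts in their upper half so that the fingertips stay above the walls.
- tray_three: White plastic tray with three equal compartments, fixed to the bench, 76 (x) x 220 (y) mm outside, walls and floor as the other tray. Origin: centre of its underside, z up. Compartments, inside 68 x 68 mm each, centred at y = -72, 0 and +72 mm, x = 0.
- bowl: Bystander: stainless-steel parts bowl, 110 mm across the rim, 35 mm high, loose, beyond the trays. Origin: centre of its underside.
- meter: Bystander: blue multimeter casing lying face up, 78 (x) x 150 (y) x 30 mm, with a dial to 39 mm high; loose, to the robot's left. Origin: centre of its underside.
- driver: Bystander: screwdriver with a black handle, 200 mm long, lying along x, loose, to the robot's right (a red toolbox 200 mm tall is fixed farther right, beyond y = -0.56 m, out of the way). Origin: centre of its underside.
There are look-alikes about, which are no part of the job. Of the things that look like the part that bears ring_core_mid, take the one that is nearest to the robot's base at the start.

How it is judged:
By the outcome, as a careful person would: the job done as asked, in the order asked, and still so for the second after the job is handed in, with the robot touching nothing.
It also fails if it takes over 128 s, if anything falls off the work surface, if the arm or the gripper's body presses on something with over 40 N, if the wrist force passes 120 N, or if a joint passes its speed limit or range.

### The arm

A 6-joint arm with a two-finger parallel gripper is mounted at the origin on the work surface. World frame = base frame: x ahead of the robot, y to its left, z up, the work surface at z = 0. Lengths are in m, angles in rad, forces in N, time in s.
With the tool pointing down it reaches from about 0.3 to 0.875 m from the base axis. Payload 6.4 kg.
Tool frame: the origin (TCP) lies at the very end of the fingers, on their centre line; the grasp point (between the pads) lies 19 mm behind it; z points along the fingers, y is the direction in which the jaws open and shut (so a half turn about z gives the same grasp; the last joint's range is limited). The gripper opens to 88 mm and grips with 3 to 60 N. Pads are 18 mm wide; open, the fingers measure 123 mm over their backs; the gripper's body (75 mm by 187 mm) begins 45 mm behind the grasp point.
Start: joints at [1.131, 0.181, 1.607, -0, 1.354, -0.206], TCP at [0.133, 0.559, 0.239] pointing down, gripper open.
Joint ranges: [-2.99, 2.99], [-0.89, 2.07], [0.3, 2.58], [-1.14, 4.28], [0, 2.63], [-3.12, 3.12]. Speed limits (rad/s): [2.57, 2.57, 3.01, 3.14, 3.14, 3.14].

### API

Orientations are given as a rotation vector (axis times angle).
In Python, from rig import sense, read_camera, calibration, sign_off gives the robot as it stands.
- The arm moves only by the tool jog_arm, never from a script. Its argument "deltas" is a list of rows, each an object of numbers: "dx", "dy", "dz": the shift along the world's x, y, z in units of 40 mm (1.0 is 40 mm); "spin": the turn about the world's z in units of 10 degrees (1.0 is 10 degrees); "claw": the opening in per cent of the stroke, from 0 (shut) to 100 (fully open). In form: [{"dx": .., "dy": .., "dz": .., "spin": .., "claw": ..}, ...]. A call has exactly 8 rows; each row is the pose to reach, as a shift and turn from the pose measured when the call began; what a row does not reach only later rows make up. A row lasts 1/8 s, in which the tool goes at most 62.5 mm and 10.7 degrees, less where a joint would pass 70% of its speed; a pose out of reach is approached as far as the arm can. A call with a gripper value outside its range is refused whole. The fingers move at their own pace and stop on an object; "newtons" is the grip in N (left out, the last holds). Time passes only in rows, so rows that repeat a pose let the fingers close, or fill a call up. It gives the time, the measured TCP pose, the force and the opening at its end, in the units of the state.
- sense(): the state, without advancing time (a new reading comes with each control period).
- read_camera(name): name is "side" or "top"; returns the picture (480x640x3 uint8, red, green, blue); there is no depth.
- calibration(name): a dict with "fx", "fy", "cx", "cy" (pixels), "R" (3x3) and "t" (3): a world point X has camera coordinates R X + t. Camera axes: x right, y down, z forward; pixel columns grow to the right and rows downward; lengths in m; the calibration is good to about 2 mm. A picture is of the moment at which its call begins. calibration takes no time and is no camera call.
- sign_off(): hands the job in, once; it reports no verdict.
The state is a dict: "t": time; "joint_positions": joint angles; "joint_velocities": joint speeds; "tau": joint torques, N m; "ee_pos": TCP position; "tool_rot": TCP orientation; "wrist_force": force on the tool from outside, world axes, zero at the start; "moment": the same for the moment, N m; "grip_width": finger opening in m.
Only numpy, scipy, OpenCV 4.12 (cv2) and the standard library are available. Lean on these libraries where they do the work, as an engineer would, in place of code of your own. Each camera call takes 0.05 s, during which the arm holds its last target.

## Working session

There is one attempt and no reset: what is moved stays moved. The work goes in short steps, Python scripts to look and compute and a tool call to move; the robot and the scene stay as the last step left them, time stands still between calls to the robot, and variables do not carry over. Pictures are saved under pics/ and viewed, and the job is handed in when it is done.

Besides the shell and the picture viewer there is one more tool, called after ">>>" as name([rows], argument=value, ...), one row to a line, values as JSON. jog_arm: Moves the arm, as the interface text tells. Its arguments: {"type":"object","properties":{"deltas":{"type":"array"},"newtons":{"type":"number"}},"required":["deltas"]}

```bash
mkdir -p pics; ls; python3 - <<'E'
from rig import *
import cv2
for n in("side","top"):
    c=calibration(n);print(n,c)
    cv2.imwrite(f"pics/{n}0.png",read_camera(n)[:,:,::-1])
print(sense())
E
```

```text
pics
side {'fx': 501.0123826132587, 'fy': 501.0123826132587, 'cx': 320.59117420289914, 'cy': 238.55995013004102, 'R': array([[ 0.8270487 , -0.56172443,  0.02135687],
       [-0.30430483, -0.47933749, -0.82318536],
       [ 0.47264048,  0.67431538, -0.56737091]]), 't': array([-0.48352722,  0.21020604,  0.83702134])}
top {'fx': 445.2861658612302, 'fy': 445.2861658612302, 'cx': 322.31122906813744, 'cy': 236.54938830424805, 'R': array([[ 0.01101898, -0.99993545,  0.00276957],
       [-0.98752989, -0.01131719, -0.15702432],
       [ 0.15704553, -0.00100479, -0.98759085]]), 't': array([-0.0062865 ,  0.56906059,  1.07382465])}
{'t': 0.1, 'joint_positions': array([ 1.13071440e+00,  1.81450580e-01,  1.60788465e+00,  1.15757559e-06,
        1.35383553e+00, -2.06356045e-01]), 'joint_velocities': array([ 0.00095483, -0.00111929, -0.00474912,  0.00018895, -0.00019828,
        0.00087815]), 'tau': array([-1.38706064e-04, -4.34828961e+01, -3.42692506e+01,  7.02992245e-02,
        3.39712424e-02, -2.62590777e-05]), 'ee_pos': array([0.13297598, 0.55891634, 0.23792063]), 'tool_rot': array([-3.66242379e-01, -3.11966497e+00,  2.34958404e-03]), 'wrist_force': array([ 1.45870933,  0.24523795, -0.0412648 ]), 'moment': array([-0.04673933, -0.00014259, -0.006017  ]), 'grip_width': 0.08790509882068415}
```

View pics/top0.png

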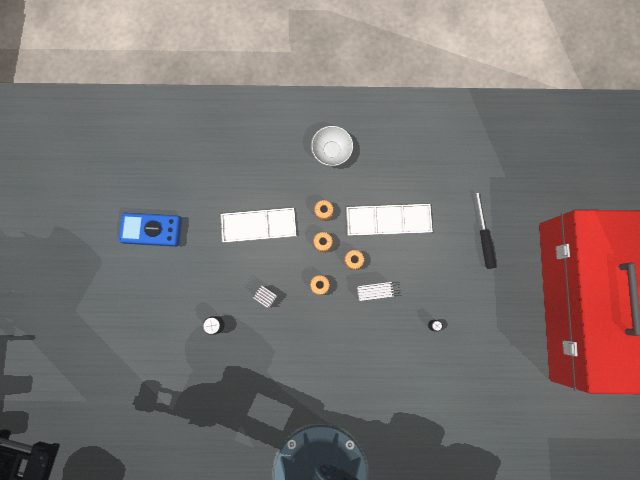

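View pics/side0.png

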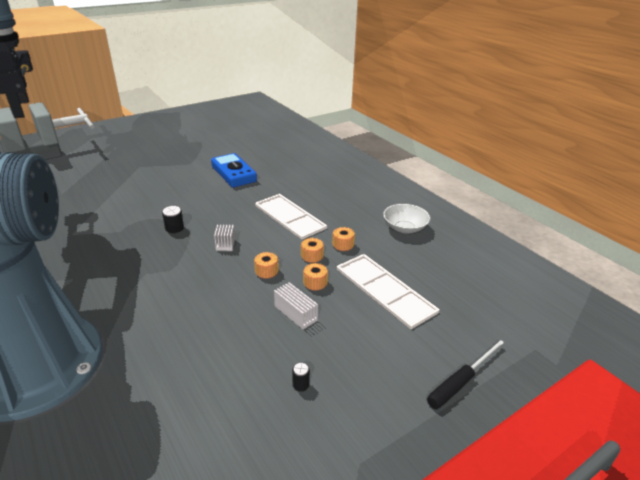

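Top view candidates: rings at (323,209), (323,241), (355,259) and (320,284). The last looks nearest to the base. Big cap (213,325), small cap (437,325), short sink (265,296), long sink (378,291), two-compartment tray (259,225), three-compartment tray (389,220). Next: close crops.

```bash
python3 - <<'E'
import cv2
t=cv2.imread("pics/top0.png");s=cv2.imread("pics/side0.png")
def crop(im,x,y,w,h,k,n): cv2.imwrite(n,cv2.resize(im[y:y+h,x:x+w],None,fx=k,fy=k,interpolation=cv2.INTER_CUBIC))
crop(t,200,195,130,97,6,"pics/c1.png")
crop(t,310,195,130,97,6,"pics/c2.png")
crop(t,195,270,130,70,6,"pics/c3.png")
crop(t,310,270,140,70,5.7,"pics/c4.png")
crop(s,150,180,200,150,4,"pics/c5.png")
crop(s,260,240,190,150,4,"pics/c6.png")
E
```

```text
(no output)
```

View pics/c1.png

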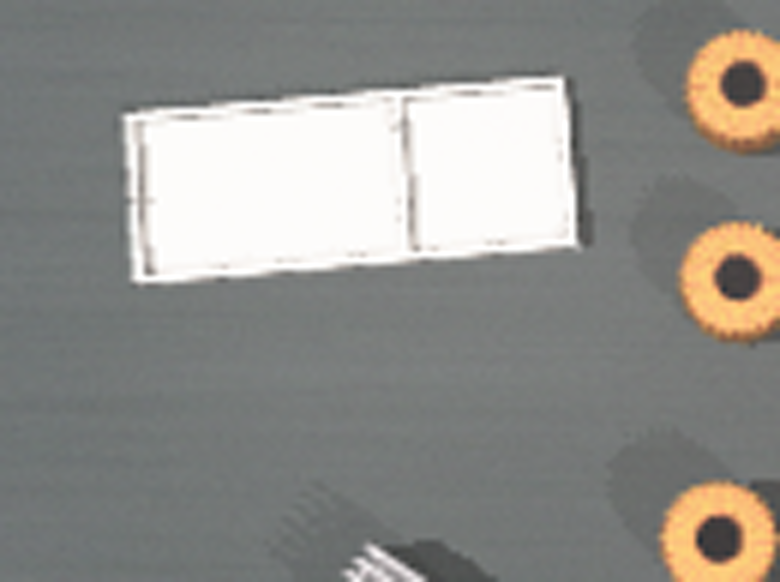

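View pics/c2.png

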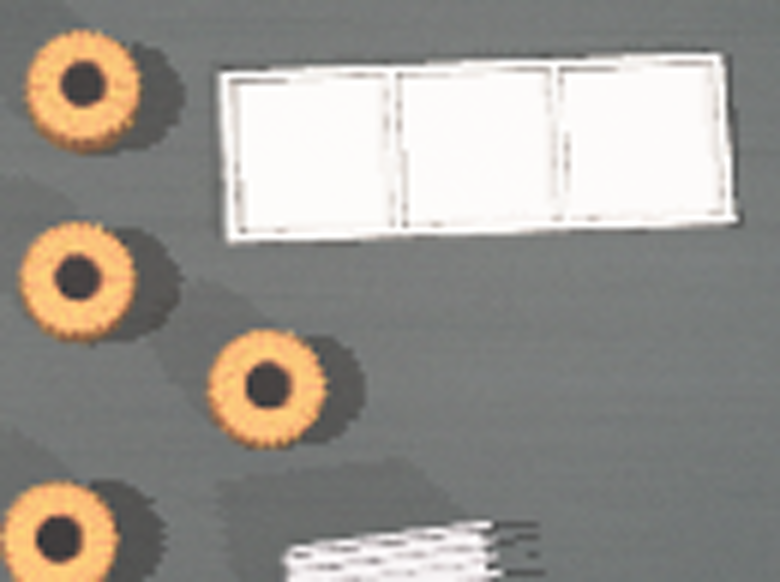

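View pics/c3.png

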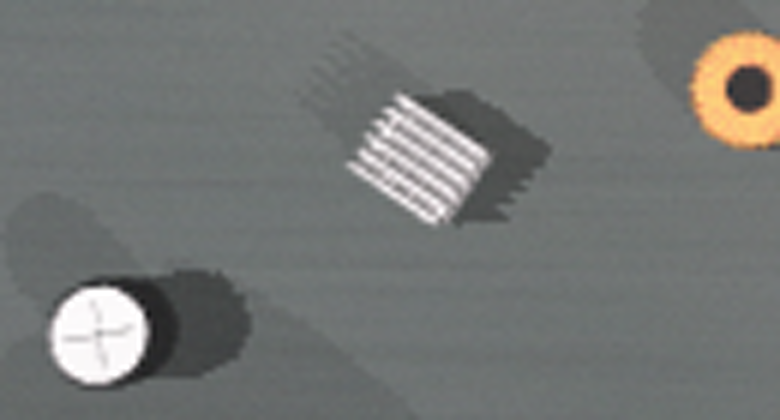

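View pics/c4.png

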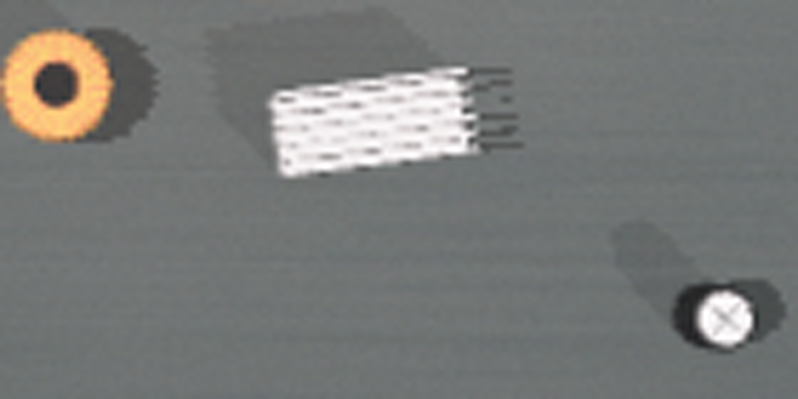

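View pics/c5.png

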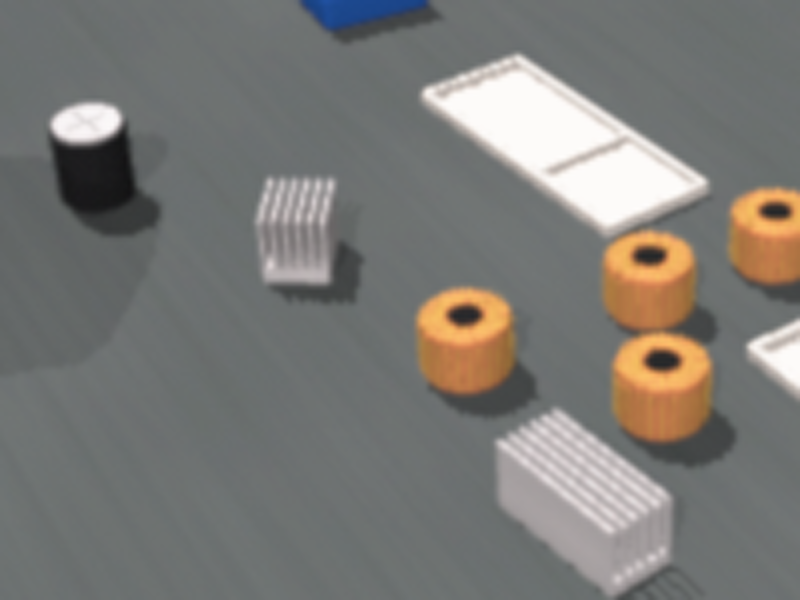

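View pics/c6.png

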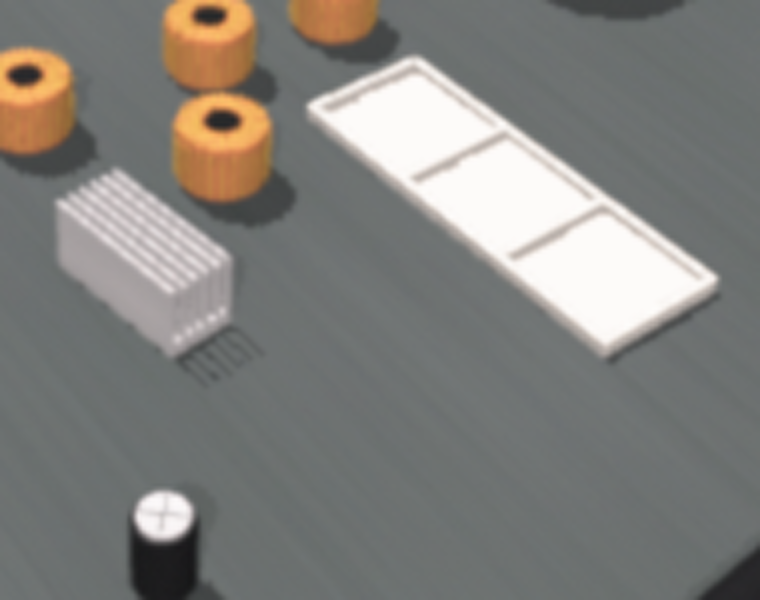

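```bash
cat > geo.py <<'E'
import numpy as np, cv2
from scipy.optimize import least_squares
from rig import calibration
C={n:calibration(n) for n in("top","side")}
def proj(n,X):
    c=C[n];p=np.atleast_2d(X)@np.array(c["R"]).T+c["t"]
    return np.c_[c["fx"]*p[:,0]/p[:,2]+c["cx"],c["fy"]*p[:,1]/p[:,2]+c["cy"]]
def un(p,ox,oy,k): return (np.array(p,float)+.5)/k-.5+[ox,oy]
def tri(a,b):
    f=lambda X:np.r_[(proj("top",X)-a).ravel(),(proj("side",X)-b).ravel()]
    r=least_squares(f,[.5,0,0.02]);return r.x,np.sqrt(r.cost*2/4)
def atz(n,p,z):
    c=C[n];R=np.array(c["R"]);d=R.T@np.array([(p[0]-c["cx"])/c["fx"],(p[1]-c["cy"])/c["fy"],1]);o=-R.T@c["t"]
    return o+d*(z-o[2])/d[2]
def rect(a,b,w,l,yaw0): # corners order +x+y,+x-y,-x-y,-x+y
    L=np.array([[1,1],[1,-1],[-1,-1],[-1,1]])*[w/2,l/2]
    def P(q):
        c,s=np.cos(q[3]),np.sin(q[3]);return np.c_[L@np.array([[c,s],[-s,c]])+q[:2],np.full(4,q[2])]
    f=lambda q:np.r_[(proj("top",P(q))-a).ravel(),(proj("side",P(q))-b).ravel()]
    r=least_squares(f,[.5,0,.02,yaw0]);return r.x,np.sqrt(np.mean(r.fun**2))
E
python3 - <<'E'
from geo import *
np.set_printoptions(precision=4,suppress=True)
c1=(200,195,6);c2=(310,195,6);c3=(195,270,6);c4=(310,270,5.7);c5=(150,180,4);c6=(260,240,4)
for n,a,b in [("ring",un((719,539),*c1),un((465,315),*c5)),("bigcap",un((99,334),*c3),un((88,124),*c5)),("smallcap",un((725,318),*c4),un((164,516),*c6))]:
    print(n,tri(a,b))
print("rings at z=.036",[ (atz("top",p,.036)[:2],np.hypot(*atz("top",p,.036)[:2])) for p in (un((719,539),*c1),un((743,83),*c1),un((738,277),*c1),un((268,385),*c2))])
U=lambda l,c:np.array([un(p,*c) for p in l])
print("t3",rect(U([(219,73),(722,54),(738,220),(230,241)],c2),U([(417,58),(718,280),(606,352),(308,106)],c6),.076,.220,0))
print("t2",rect(U([(123,115),(563,77),(578,245),(136,283)],c1),U([(519,55),(708,187),(608,235),(422,97)],c5),.076,.192,0))
print("long",rect(U([(272,96),(467,70),(477,150),(285,176)],c4),U([(118,172),(232,260),(172,292),(57,202)],c6),.036,.084,0))
# short: local y axis along fins AB. B(-y): corner; local +x+y=A,+x-y=B,-x-y=C,-x+y=D
print("short",rect(U([(400,95),(492,155),(437,225),(348,165)],c3),U([(334,180),(330,232),(258,225),(268,180)],c5),.036,.044,-.6))
# bare per-corner tri of short
E
```

```text
ring (array([0.4505, 0.0056, 0.0358]), np.float64(0.20236160745850548))
bigcap (array([0.3486, 0.267 , 0.0491]), np.float64(0.3214838949935013))
smallcap (array([ 0.3533, -0.2827,  0.04  ]), np.float64(0.09881779915197746))
rings at z=.036 [(array([0.4497, 0.006 ]), np.float64(0.4497843156890843)), (array([ 0.6434, -0.0019]), np.float64(0.643437264945363)), (array([ 0.5598, -0.0007]), np.float64(0.5597727395446137)), (array([ 0.5149, -0.0808]), np.float64(0.5212424598541257))]
t3 (array([ 0.6236, -0.1744,  0.0072,  0.0489]), np.float64(0.39151577203851085))
t2 (array([0.6061, 0.1682, 0.0048, 0.0986]), np.float64(0.4923694043755019))
long (array([ 0.4357, -0.1335,  0.0398,  0.1371]), np.float64(0.4551485609086398))
short (array([ 0.42  ,  0.141 ,  0.0393, -0.5691]), np.float64(0.66210112259013))
```

All heights check out: ring 0.036, caps 0.049 and 0.040, sinks 0.040. Ring distances from the base are 0.450, 0.521, 0.560 and 0.643 m, so the ring at top pixel (320,284) is the one; the crop shows it clearly. Starting with the long sink.

>>> jog_arm([
  {"dx":1.5,"dy":-1,"dz":0,"spin":-1,"claw":100},
  {"dx":3,"dy":-2,"dz":0,"spin":-2,"claw":100},
  {"dx":4.3,"dy":-3,"dz":0,"spin":-3,"claw":100},
  {"dx":5.4,"dy":-4,"dz":0,"spin":-4,"claw":100},
  {"dx":6.2,"dy":-5.2,"dz":0,"spin":-5,"claw":100},
  {"dx":6.8,"dy":-6.5,"dz":0,"spin":-6,"claw":100},
  {"dx":7.2,"dy":-7.8,"dz":0,"spin":-6.87,"claw":100},
  {"dx":7.57,"dy":-9,"dz":0,"spin":-6.87,"claw":100},
], newtons=30)

```text
t: 1.1
ee_pos: [0.4361, 0.1966, 0.2376]
tool_rot: [-2.065, -2.365, 0.002]
wrist_force: [0.6, 0.1, 0.5]
grip_width: 0.0879
```

>>> jog_arm([
  {"dx":0,"dy":-1.3,"dz":0,"spin":0,"claw":100},
  {"dx":0,"dy":-2.6,"dz":0,"spin":0,"claw":100},
  {"dx":0,"dy":-3.9,"dz":-0.4,"spin":0,"claw":100},
  {"dx":0,"dy":-5.2,"dz":-0.9,"spin":0,"claw":100},
  {"dx":0,"dy":-6.5,"dz":-1.4,"spin":0,"claw":100},
  {"dx":0,"dy":-7.6,"dz":-2,"spin":0,"claw":100},
  {"dx":0,"dy":-8.25,"dz":-2.7,"spin":0,"claw":100},
  {"dx":0,"dy":-8.25,"dz":-3.4,"spin":0,"claw":100},
])

```text
t: 2.1
ee_pos: [0.436, -0.1353, 0.1007]
tool_rot: [-2.069, -2.363, 0.002]
wrist_force: [-0.4, 0.1, -0.2]
grip_width: 0.0879
```

```bash
python3 - <<'E'
from rig import *
import cv2
for n in("side","top"):
    im=read_camera(n)[:,:,::-1]
    im=im[200:380,230:430] if n=="side" else im[210:360,300:460]
    cv2.imwrite(f"pics/{n}1.png",cv2.resize(im,None,fx=3,fy=3))
E
python3 -c "
import cv2,numpy as np
a=cv2.imread('pics/side1.png');b=cv2.imread('pics/top1.png')
"
```

```text
(no output)
```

View pics/side1.png

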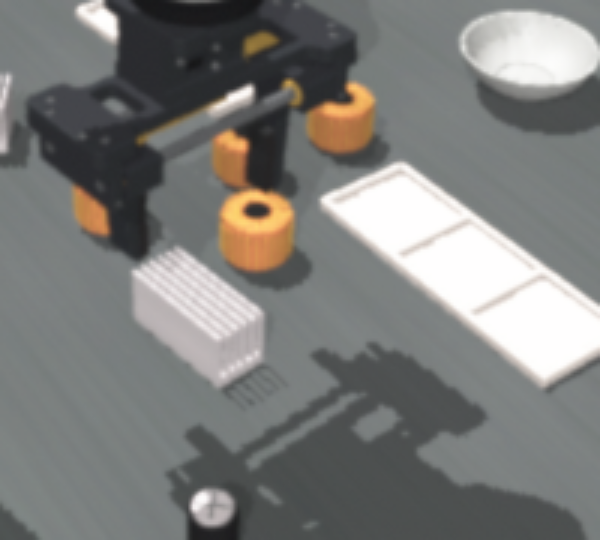

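Side view: the open jaws straddle the long sink along x, and the neighbouring ring sits just beside the far finger. I'll narrow the opening and descend.

>>> jog_arm([
  {"dx":0,"dy":0,"dz":-0.3,"spin":0,"claw":72},
  {"dx":0,"dy":0,"dz":-0.7,"spin":0,"claw":72},
  {"dx":0,"dy":0,"dz":-1.1,"spin":0,"claw":72},
  {"dx":0,"dy":0,"dz":-1.5,"spin":0,"claw":72},
  {"dx":0,"dy":0,"dz":-1.85,"spin":0,"claw":72},
  {"dx":0,"dy":0,"dz":-2.1,"spin":0,"claw":72},
  {"dx":0,"dy":0,"dz":-2.17,"spin":0,"claw":72},
  {"dx":0,"dy":0,"dz":-2.17,"spin":0,"claw":72},
])

```text
t: 3.2
ee_pos: [0.4337, -0.1326, 0.0119]
tool_rot: [-2.063, -2.359, 0.004]
wrist_force: [-0.4, -0.5, -0.9]
grip_width: 0.0633
```

>>> jog_arm([
  {"dx":0,"dy":0,"dz":0,"spin":0,"claw":30},
  {"dx":0,"dy":0,"dz":0,"spin":0,"claw":20},
  {"dx":0,"dy":0,"dz":0,"spin":0,"claw":20},
  {"dx":0,"dy":0,"dz":0,"spin":0,"claw":20},
  {"dx":0,"dy":0,"dz":0,"spin":0,"claw":20},
  {"dx":0,"dy":0,"dz":0,"spin":0,"claw":20},
  {"dx":0,"dy":0,"dz":0,"spin":0,"claw":20},
  {"dx":0,"dy":0,"dz":0,"spin":0,"claw":20},
], newtons=30)

```text
t: 4.2
ee_pos: [0.4341, -0.1327, 0.0122]
tool_rot: [-2.063, -2.36, 0.003]
wrist_force: [-0.7, 1.5, 5.2]
grip_width: 0.0354
```

>>> jog_arm([
  {"dx":0,"dy":0,"dz":0.3,"spin":0,"claw":20},
  {"dx":0,"dy":0,"dz":0.8,"spin":0,"claw":20},
  {"dx":0,"dy":0,"dz":1.4,"spin":0,"claw":20},
  {"dx":0,"dy":0,"dz":2.0,"spin":0,"claw":20},
  {"dx":0,"dy":0,"dz":2.5,"spin":0,"claw":20},
  {"dx":0.1,"dy":0.2,"dz":2.8,"spin":0,"claw":20},
  {"dx":0.4,"dy":0.8,"dz":3,"spin":0,"claw":20},
  {"dx":0.8,"dy":1.6,"dz":3,"spin":0,"claw":20},
])

```text
t: 5.2
ee_pos: [0.4665, -0.0681, 0.1328]
tool_rot: [-2.065, -2.359, 0.003]
wrist_force: [-0.7, -0.0, -2.0]
grip_width: 0.036
```

>>> jog_arm([
  {"dx":0.5,"dy":1.0,"dz":0,"spin":0,"claw":20},
  {"dx":1.0,"dy":2.0,"dz":0,"spin":-0.05,"claw":20},
  {"dx":1.5,"dy":3.0,"dz":0,"spin":-0.1,"claw":20},
  {"dx":2.0,"dy":4.0,"dz":0,"spin":-0.15,"claw":20},
  {"dx":2.5,"dy":5.0,"dz":0,"spin":-0.2,"claw":20},
  {"dx":3.0,"dy":6.0,"dz":0,"spin":-0.2,"claw":20},
  {"dx":3.3,"dy":6.6,"dz":0,"spin":-0.2,"claw":20},
  {"dx":3.4,"dy":6.8,"dz":0,"spin":-0.2,"claw":20},
])

```text
t: 6.2
ee_pos: [0.602, 0.2057, 0.1321]
tool_rot: [-2.103, -2.324, 0.005]
wrist_force: [0.5, -1.6, -1.4]
grip_width: 0.0357
```

>>> jog_arm([
  {"dx":0,"dy":0,"dz":-0.4,"spin":0,"claw":20},
  {"dx":0,"dy":0,"dz":-0.9,"spin":0,"claw":20},
  {"dx":0,"dy":-0.03,"dz":-1.4,"spin":0,"claw":20},
  {"dx":0,"dy":-0.03,"dz":-1.9,"spin":0,"claw":20},
  {"dx":0,"dy":-0.03,"dz":-2.3,"spin":0,"claw":20},
  {"dx":0,"dy":-0.03,"dz":-2.6,"spin":0,"claw":20},
  {"dx":0,"dy":-0.03,"dz":-2.7,"spin":0,"claw":20},
  {"dx":0,"dy":-0.03,"dz":-2.75,"spin":0,"claw":20},
])

```text
t: 7.2
ee_pos: [0.6023, 0.2047, 0.0222]
tool_rot: [-2.103, -2.324, 0.004]
wrist_force: [-1.2, 0.1, -1.5]
grip_width: 0.0359
```

```bash
cat > snap.py <<'E'
import sys,cv2
from rig import *
import numpy as np
tag=sys.argv[1]
s=read_camera("side")[:,:,::-1];t=read_camera("top")[:,:,::-1]
cv2.imwrite(f"pics/{tag}.png",np.hstack([cv2.resize(s[160:360,150:450],(540,360),interpolation=cv2.INTER_CUBIC)[:,:400] if 0 else cv2.resize(s[160:360,220:450],(398,346)),cv2.resize(t[180:373,200:424],(402,346))]))
cv2.imwrite(f"pics/{tag}_s.png",s);cv2.imwrite(f"pics/{tag}_t.png",t)
x=sense();print(x["ee_pos"],x["wrist_force"],x["t"])
E
python3 snap.py p1
```

```text
[0.60241108 0.20466317 0.02247749] [ 0.23255935  0.78522274 -1.09513221] 7.3
```

View pics/p1.png

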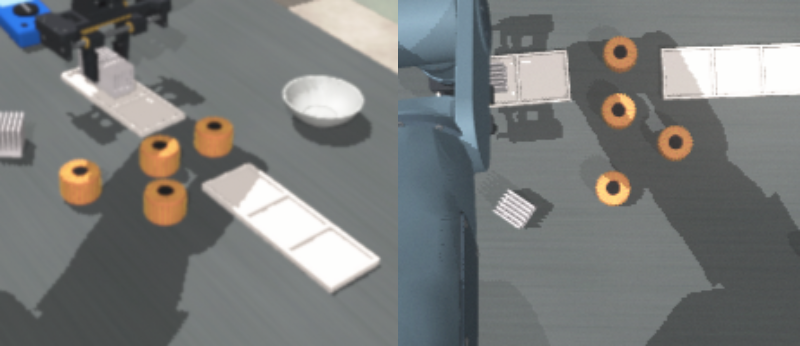

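The sink hovers inside the long compartment, at about (120,80) in the side half. Lowering the last few mm.

>>> jog_arm([
  {"dx":0,"dy":0,"dz":-0.04,"spin":0,"claw":20},
  {"dx":0,"dy":0,"dz":-0.08,"spin":0,"claw":20},
  {"dx":0,"dy":0,"dz":-0.11,"spin":0,"claw":20},
  {"dx":0,"dy":0,"dz":-0.13,"spin":0,"claw":20},
  {"dx":0,"dy":0,"dz":-0.15,"spin":0,"claw":20},
  {"dx":0,"dy":0,"dz":-0.165,"spin":0,"claw":20},
  {"dx":0,"dy":0,"dz":-0.165,"spin":0,"claw":20},
  {"dx":0,"dy":0,"dz":-0.165,"spin":0,"claw":20},
])

```text
t: 8.3
ee_pos: [0.6024, 0.2047, 0.0159]
tool_rot: [-2.103, -2.324, 0.004]
wrist_force: [0.1, 0.6, -1.0]
grip_width: 0.0356
```

>>> jog_arm([
  {"dx":0,"dy":0,"dz":-0.02,"spin":0,"claw":20},
  {"dx":0,"dy":0,"dz":-0.02,"spin":0,"claw":20},
  {"dx":0,"dy":0,"dz":-0.02,"spin":0,"claw":45},
  {"dx":0,"dy":0,"dz":-0.02,"spin":0,"claw":60},
  {"dx":0,"dy":0,"dz":-0.02,"spin":0,"claw":66},
  {"dx":0,"dy":0,"dz":-0.02,"spin":0,"claw":66},
  {"dx":0,"dy":0,"dz":-0.02,"spin":0,"claw":66},
  {"dx":0,"dy":0,"dz":-0.02,"spin":0,"claw":66},
])

```text
t: 9.3
ee_pos: [0.6025, 0.2047, 0.0151]
tool_rot: [-2.103, -2.324, 0.004]
wrist_force: [-0.2, 0.0, 0.7]
grip_width: 0.0584
```

>>> jog_arm([
  {"dx":0,"dy":0,"dz":0.4,"spin":0,"claw":66},
  {"dx":0,"dy":0,"dz":1,"spin":0,"claw":66},
  {"dx":0,"dy":0,"dz":1.8,"spin":0,"claw":66},
  {"dx":0,"dy":0,"dz":2.8,"spin":0,"claw":66},
  {"dx":-0.6,"dy":-1.0,"dz":3.2,"spin":0,"claw":66},
  {"dx":-1.2,"dy":-2.0,"dz":3.2,"spin":0,"claw":66},
  {"dx":-1.9,"dy":-3.2,"dz":3.2,"spin":0,"claw":66},
  {"dx":-2.5,"dy":-4.4,"dz":3.2,"spin":0,"claw":66},
])

```text
t: 10.3
ee_pos: [0.5018, 0.0275, 0.1444]
tool_rot: [-2.104, -2.326, 0.002]
wrist_force: [-0.0, -0.7, 0.2]
grip_width: 0.0585
```

>>> jog_arm([
  {"dx":-0.6,"dy":-1.2,"dz":0,"spin":0,"claw":66},
  {"dx":-1.2,"dy":-2.4,"dz":0,"spin":0,"claw":66},
  {"dx":-1.8,"dy":-3.7,"dz":0,"spin":0,"claw":66},
  {"dx":-2.4,"dy":-5,"dz":0,"spin":0,"claw":66},
  {"dx":-3.0,"dy":-6.3,"dz":0,"spin":0,"claw":66},
  {"dx":-3.5,"dy":-7.3,"dz":-0.3,"spin":0,"claw":66},
  {"dx":-3.71,"dy":-7.76,"dz":-0.8,"spin":0,"claw":66},
  {"dx":-3.71,"dy":-7.76,"dz":-1.3,"spin":0,"claw":66},
])

```text
t: 11.3
ee_pos: [0.3531, -0.2852, 0.0934]
tool_rot: [-2.109, -2.325, 0.003]
wrist_force: [0.4, -0.0, -0.4]
grip_width: 0.0575
```

```bash
python3 snap.py p2; python3 -c "
import cv2
a=cv2.imread('pics/p2_s.png');cv2.imwrite('pics/p2b.png',cv2.resize(a[150:420,200:420],None,fx=2.2,fy=2.2))
b=cv2.imread('pics/p2_t.png');cv2.imwrite('pics/p2c.png',cv2.resize(b[195:292,200:330],None,fx=6,fy=6,interpolation=cv2.INTER_CUBIC))"
```

```text
[ 0.35236813 -0.28242034  0.09165756] [-0.61255377  0.03511207  0.99104107] 11.4
```

View pics/p2b.png

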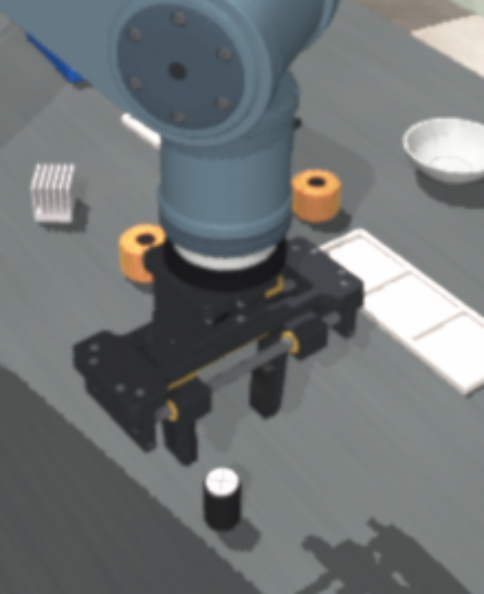

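View pics/p2c.png

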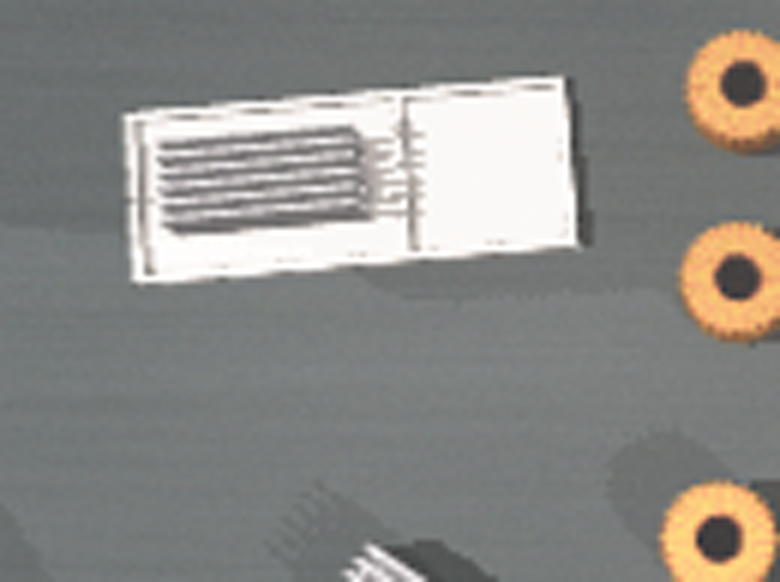

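The long sink stands well inside its compartment, fins up, with clear margins all round. The jaws straddle the small cap. Descending.

>>> jog_arm([
  {"dx":0,"dy":0,"dz":-0.3,"spin":0,"claw":66},
  {"dx":0,"dy":0,"dz":-0.7,"spin":0,"claw":66},
  {"dx":0,"dy":0,"dz":-1.1,"spin":0,"claw":66},
  {"dx":0,"dy":0,"dz":-1.45,"spin":0,"claw":66},
  {"dx":0,"dy":0,"dz":-1.75,"spin":0,"claw":66},
  {"dx":0,"dy":0,"dz":-1.9,"spin":0,"claw":66},
  {"dx":0,"dy":0,"dz":-1.93,"spin":0,"claw":66},
  {"dx":0,"dy":0,"dz":-1.93,"spin":0,"claw":66},
])

```text
t: 12.4
ee_pos: [0.3525, -0.2827, 0.0147]
tool_rot: [-2.104, -2.323, 0.002]
wrist_force: [-0.3, 0.2, 1.1]
grip_width: 0.0582
```

>>> jog_arm([
  {"dx":0,"dy":0,"dz":0,"spin":0,"claw":40},
  {"dx":0,"dy":0,"dz":0,"spin":0,"claw":25},
  {"dx":0,"dy":0,"dz":0,"spin":0,"claw":15},
  {"dx":0,"dy":0,"dz":0,"spin":0,"claw":15},
  {"dx":0,"dy":0,"dz":0,"spin":0,"claw":15},
  {"dx":0,"dy":0,"dz":0,"spin":0,"claw":15},
  {"dx":0,"dy":0,"dz":0,"spin":0,"claw":15},
  {"dx":0,"dy":0,"dz":0,"spin":0,"claw":15},
], newtons=25)

```text
t: 13.4
ee_pos: [0.3527, -0.2828, 0.0148]
tool_rot: [-2.104, -2.324, 0.002]
wrist_force: [0.1, 0.2, 4.3]
grip_width: 0.0271
```

>>> jog_arm([
  {"dx":0,"dy":0,"dz":0.3,"spin":0,"claw":15},
  {"dx":0,"dy":0,"dz":0.8,"spin":0,"claw":15},
  {"dx":0,"dy":0,"dz":1.4,"spin":0,"claw":15},
  {"dx":0.2,"dy":0.3,"dz":2.0,"spin":0,"claw":15},
  {"dx":0.5,"dy":0.8,"dz":2.5,"spin":0,"claw":15},
  {"dx":1,"dy":1.6,"dz":2.8,"spin":0,"claw":15},
  {"dx":1.6,"dy":2.5,"dz":3,"spin":0,"claw":15},
  {"dx":2.2,"dy":3.4,"dz":3,"spin":0,"claw":15},
])

```text
t: 14.4
ee_pos: [0.4417, -0.146, 0.1362]
tool_rot: [-2.106, -2.325, 0.001]
wrist_force: [0.8, -0.1, -1.0]
grip_width: 0.0274
```

>>> jog_arm([
  {"dx":0.7,"dy":1.0,"dz":0,"spin":0,"claw":15},
  {"dx":1.4,"dy":2.0,"dz":0,"spin":0,"claw":15},
  {"dx":2.1,"dy":3.0,"dz":0,"spin":0,"claw":15},
  {"dx":2.8,"dy":4.0,"dz":0,"spin":0,"claw":15},
  {"dx":3.4,"dy":5.0,"dz":0,"spin":0,"claw":15},
  {"dx":3.9,"dy":5.9,"dz":0,"spin":0,"claw":15},
  {"dx":4.2,"dy":6.3,"dz":-0.3,"spin":0,"claw":15},
  {"dx":4.25,"dy":6.41,"dz":-0.7,"spin":0,"claw":15},
])

```text
t: 15.4
ee_pos: [0.6122, 0.1115, 0.1083]
tool_rot: [-2.104, -2.327, 0.0]
wrist_force: [-0.5, -0.4, -0.5]
grip_width: 0.0274
```

>>> jog_arm([
  {"dx":0,"dy":0,"dz":-0.5,"spin":0,"claw":15},
  {"dx":0,"dy":0,"dz":-1.0,"spin":0,"claw":15},
  {"dx":0,"dy":0,"dz":-1.5,"spin":0,"claw":15},
  {"dx":0,"dy":0,"dz":-1.9,"spin":0,"claw":15},
  {"dx":0,"dy":0,"dz":-2.1,"spin":0,"claw":15},
  {"dx":0,"dy":0,"dz":-2.2,"spin":0,"claw":15},
  {"dx":0,"dy":0,"dz":-2.23,"spin":0,"claw":15},
  {"dx":0,"dy":0,"dz":-2.24,"spin":0,"claw":15},
])

```text
t: 16.4
ee_pos: [0.6127, 0.1115, 0.0193]
tool_rot: [-2.105, -2.328, -0.001]
wrist_force: [-0.3, -0.7, -0.5]
grip_width: 0.0273
```

>>> jog_arm([
  {"dx":0,"dy":0,"dz":-0.02,"spin":0,"claw":15},
  {"dx":0,"dy":0,"dz":-0.04,"spin":0,"claw":15},
  {"dx":0,"dy":0,"dz":-0.04,"spin":0,"claw":15},
  {"dx":0,"dy":0,"dz":-0.04,"spin":0,"claw":40},
  {"dx":0,"dy":0,"dz":-0.04,"spin":0,"claw":55},
  {"dx":0,"dy":0,"dz":-0.04,"spin":0,"claw":60},
  {"dx":0,"dy":0,"dz":-0.04,"spin":0,"claw":60},
  {"dx":0,"dy":0,"dz":-0.04,"spin":0,"claw":60},
])

```text
t: 17.4
ee_pos: [0.6127, 0.1115, 0.0177]
tool_rot: [-2.105, -2.328, -0.001]
wrist_force: [0.3, -0.6, 0.4]
grip_width: 0.053
```

>>> jog_arm([
  {"dx":0,"dy":0,"dz":0.4,"spin":0,"claw":60},
  {"dx":0,"dy":0,"dz":1,"spin":0,"claw":80},
  {"dx":0,"dy":0,"dz":1.8,"spin":0,"claw":90},
  {"dx":-0.3,"dy":-0.2,"dz":2.5,"spin":0,"claw":90},
  {"dx":-1,"dy":-0.7,"dz":2.7,"spin":0,"claw":90},
  {"dx":-2,"dy":-1.3,"dz":2.7,"spin":0,"claw":90},
  {"dx":-3,"dy":-2,"dz":2.7,"spin":0,"claw":90},
  {"dx":-4,"dy":-2.6,"dz":2.7,"spin":0,"claw":90},
])

```text
t: 18.4
ee_pos: [0.4519, 0.0067, 0.1269]
tool_rot: [-2.106, -2.329, -0.002]
wrist_force: [0.1, -1.2, 0.2]
grip_width: 0.0793
```

```bash
python3 snap.py p3
```

```text
[0.44933526 0.00659952 0.12592004] [ 0.09403698 -0.02074269  0.35881573] 18.5
```

View pics/p3.png

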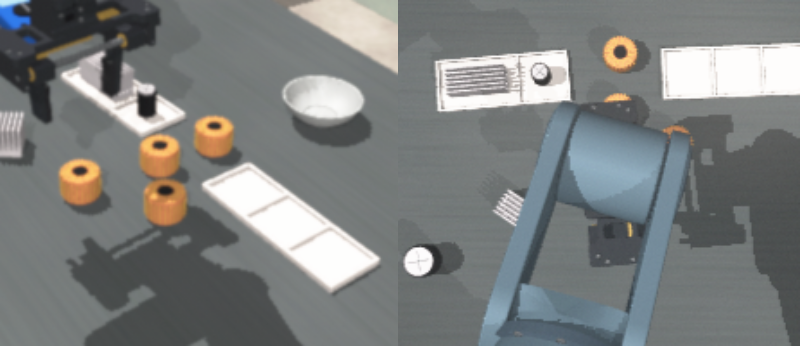

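The small cap stands in the short compartment, at (540,73) in the top half. Next is the ring directly below.

>>> jog_arm([
  {"dx":0.02,"dy":0,"dz":-0.5,"spin":0,"claw":90},
  {"dx":0.02,"dy":0,"dz":-1.0,"spin":0,"claw":90},
  {"dx":0.02,"dy":0,"dz":-1.5,"spin":0,"claw":90},
  {"dx":0.02,"dy":0,"dz":-2.0,"spin":0,"claw":90},
  {"dx":0.02,"dy":0,"dz":-2.4,"spin":0,"claw":90},
  {"dx":0.02,"dy":0,"dz":-2.7,"spin":0,"claw":90},
  {"dx":0.02,"dy":0,"dz":-2.82,"spin":0,"claw":90},
  {"dx":0.02,"dy":0,"dz":-2.84,"spin":0,"claw":90},
])

```text
t: 19.5
ee_pos: [0.4503, 0.0066, 0.0123]
tool_rot: [-2.106, -2.325, 0.001]
wrist_force: [0.0, -0.4, -0.1]
grip_width: 0.0793
```

>>> jog_arm([
  {"dx":0,"dy":0,"dz":0,"spin":0,"claw":60},
  {"dx":0,"dy":0,"dz":0,"spin":0,"claw":45},
  {"dx":0,"dy":0,"dz":0,"spin":0,"claw":40},
  {"dx":0,"dy":0,"dz":0,"spin":0,"claw":40},
  {"dx":0,"dy":0,"dz":0,"spin":0,"claw":40},
  {"dx":0,"dy":0,"dz":0,"spin":0,"claw":40},
  {"dx":0,"dy":0,"dz":0,"spin":0,"claw":40},
  {"dx":0,"dy":0,"dz":0,"spin":0,"claw":40},
], newtons=35)

```text
t: 20.5
ee_pos: [0.4505, 0.0065, 0.0125]
tool_rot: [-2.106, -2.325, 0.001]
wrist_force: [0.2, 1.0, 5.5]
grip_width: 0.049
```

>>> jog_arm([
  {"dx":0,"dy":0,"dz":0.3,"spin":0,"claw":40},
  {"dx":0,"dy":0,"dz":0.8,"spin":0,"claw":40},
  {"dx":0,"dy":0,"dz":1.4,"spin":0,"claw":40},
  {"dx":0,"dy":0,"dz":2,"spin":0,"claw":40},
  {"dx":0,"dy":0,"dz":2.5,"spin":0,"claw":40},
  {"dx":0.2,"dy":-0.2,"dz":2.8,"spin":0,"claw":40},
  {"dx":0.6,"dy":-0.6,"dz":3,"spin":0,"claw":40},
  {"dx":1.2,"dy":-1.2,"dz":3,"spin":0,"claw":40},
])

```text
t: 21.5
ee_pos: [0.4993, -0.0421, 0.1332]
tool_rot: [-2.106, -2.327, 0.0]
wrist_force: [-0.1, 0.9, -2.4]
grip_width: 0.0491
```

>>> jog_arm([
  {"dx":0.6,"dy":-0.6,"dz":0,"spin":-0.1,"claw":40},
  {"dx":1.2,"dy":-1.2,"dz":0,"spin":-0.2,"claw":40},
  {"dx":1.8,"dy":-1.8,"dz":0,"spin":-0.3,"claw":40},
  {"dx":2.4,"dy":-2.4,"dz":0,"spin":-0.3,"claw":40},
  {"dx":2.8,"dy":-2.9,"dz":0,"spin":-0.3,"claw":40},
  {"dx":3.0,"dy":-3.2,"dz":0,"spin":-0.3,"claw":40},
  {"dx":3.1,"dy":-3.3,"dz":-0.3,"spin":-0.3,"claw":40},
  {"dx":3.1,"dy":-3.3,"dz":-0.8,"spin":-0.3,"claw":40},
])

```text
t: 22.5
ee_pos: [0.6233, -0.1739, 0.1002]
tool_rot: [-2.166, -2.271, -0.0]
wrist_force: [-0.6, -0.4, -3.4]
grip_width: 0.0493
```

>>> jog_arm([
  {"dx":0,"dy":0,"dz":-0.4,"spin":0,"claw":40},
  {"dx":0,"dy":0,"dz":-0.8,"spin":0,"claw":40},
  {"dx":0,"dy":0,"dz":-1.2,"spin":0,"claw":40},
  {"dx":0,"dy":0,"dz":-1.6,"spin":0,"claw":40},
  {"dx":0,"dy":0,"dz":-1.85,"spin":0,"claw":40},
  {"dx":0,"dy":0,"dz":-2.0,"spin":0,"claw":40},
  {"dx":0,"dy":0,"dz":-2.07,"spin":0,"claw":40},
  {"dx":0,"dy":0,"dz":-2.08,"spin":0,"claw":40},
])

```text
t: 23.5
ee_pos: [0.6235, -0.1741, 0.0173]
tool_rot: [-2.167, -2.271, -0.0]
wrist_force: [0.7, 0.0, -2.7]
grip_width: 0.049
```

```bash
python3 snap.py p4
```

```text
[ 0.62362872 -0.17414099  0.0175475 ] [ 0.73561262  0.18445246 -2.4960202 ] 23.6
```

View pics/p4.png

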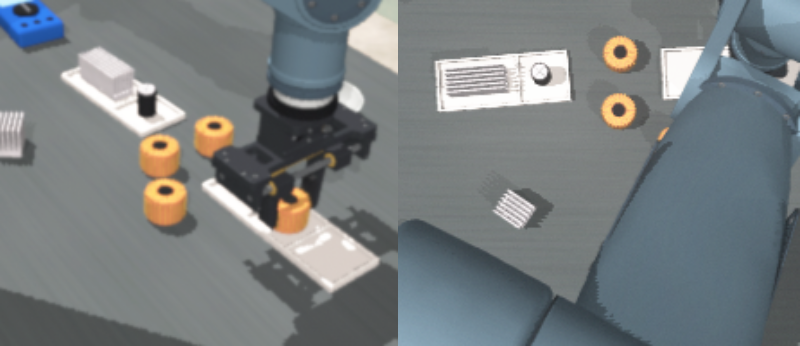

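The ring hovers over the middle compartment, at (292,210) in the side half, and both tray-two parts are in place. Lower, release and leave.

>>> jog_arm([
  {"dx":0,"dy":0,"dz":-0.025,"spin":0,"claw":40},
  {"dx":0,"dy":0,"dz":-0.05,"spin":0,"claw":40},
  {"dx":0,"dy":0,"dz":-0.05,"spin":0,"claw":40},
  {"dx":0,"dy":0,"dz":-0.05,"spin":0,"claw":60},
  {"dx":0,"dy":0,"dz":-0.05,"spin":0,"claw":75},
  {"dx":0,"dy":0,"dz":-0.05,"spin":0,"claw":80},
  {"dx":0,"dy":0,"dz":-0.05,"spin":0,"claw":80},
  {"dx":0,"dy":0,"dz":-0.05,"spin":0,"claw":80},
])

```text
t: 24.6
ee_pos: [0.6236, -0.1741, 0.0156]
tool_rot: [-2.167, -2.271, -0.001]
wrist_force: [-0.4, -0.1, 0.0]
grip_width: 0.0706
```

>>> jog_arm([
  {"dx":0,"dy":0,"dz":0.4,"spin":0,"claw":80},
  {"dx":0,"dy":0,"dz":1,"spin":0,"claw":80},
  {"dx":0,"dy":0,"dz":1.8,"spin":0,"claw":80},
  {"dx":-0.3,"dy":0.4,"dz":2.5,"spin":-0.5,"claw":80},
  {"dx":-0.9,"dy":1.4,"dz":2.7,"spin":-1.2,"claw":80},
  {"dx":-1.6,"dy":2.5,"dz":2.7,"spin":-2,"claw":80},
  {"dx":-2.3,"dy":3.6,"dz":2.7,"spin":-2.8,"claw":80},
  {"dx":-3,"dy":4.7,"dz":2.7,"spin":-3.5,"claw":80},
])

```text
t: 25.6
ee_pos: [0.5031, 0.015, 0.1249]
tool_rot: [-2.754, -1.509, -0.004]
wrist_force: [1.0, 0.3, -0.5]
grip_width: 0.0704
```

>>> jog_arm([
  {"dx":-0.4,"dy":0.7,"dz":0,"spin":0,"claw":80},
  {"dx":-0.9,"dy":1.4,"dz":0,"spin":0,"claw":80},
  {"dx":-1.4,"dy":2.1,"dz":0,"spin":0,"claw":80},
  {"dx":-1.8,"dy":2.7,"dz":0,"spin":0,"claw":80},
  {"dx":-2.0,"dy":3.0,"dz":-0.2,"spin":0,"claw":80},
  {"dx":-2.08,"dy":3.15,"dz":-0.5,"spin":0,"claw":80},
  {"dx":-2.08,"dy":3.15,"dz":-0.8,"spin":0,"claw":80},
  {"dx":-2.08,"dy":3.15,"dz":-0.8,"spin":0,"claw":80},
])

```text
t: 26.6
ee_pos: [0.4193, 0.1404, 0.0915]
tool_rot: [-2.754, -1.508, 0.0]
wrist_force: [0.0, -0.0, -0.2]
grip_width: 0.0706
```

```bash
python3 snap.py p5;  python3 -c "
import cv2
a=cv2.imread('pics/p5_s.png');cv2.imwrite('pics/p5b.png',cv2.resize(a[130:340,130:450],None,fx=2.4,fy=2.4))"
```

```text
[0.42015162 0.14046545 0.09254979] [-0.05867328  1.12694564 -0.12576161] 26.7
```

View pics/p5b.png

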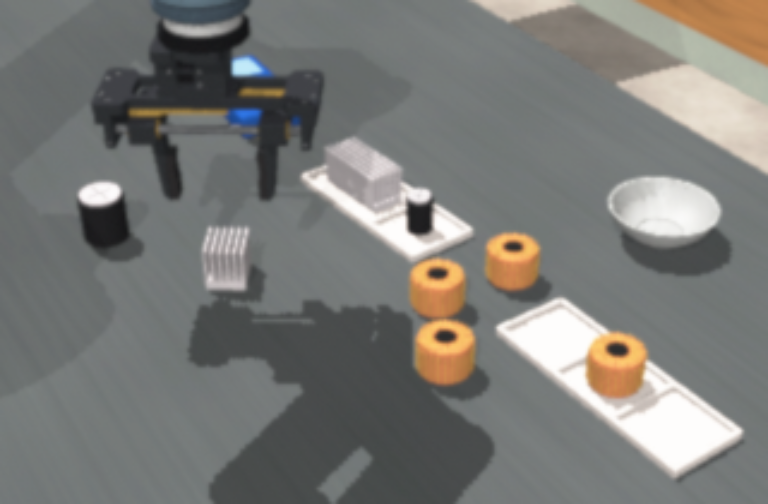

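View pics/p5_t.png

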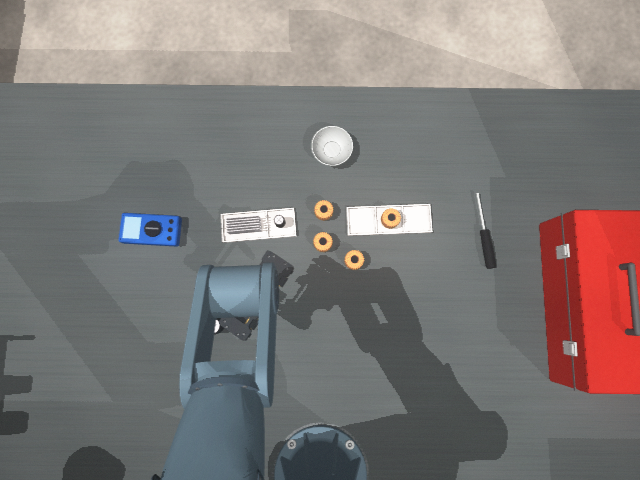

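The ring sits in the middle compartment. The jaws straddle the short sink, square to its fins, at (225,190) in the crop. Descending and gripping.

>>> jog_arm([
  {"dx":0,"dy":0,"dz":-0.4,"spin":0,"claw":80},
  {"dx":0,"dy":0,"dz":-0.8,"spin":0,"claw":80},
  {"dx":0,"dy":0,"dz":-1.2,"spin":0,"claw":80},
  {"dx":0,"dy":0,"dz":-1.5,"spin":0,"claw":80},
  {"dx":0,"dy":0,"dz":-1.8,"spin":0,"claw":80},
  {"dx":0,"dy":0,"dz":-1.95,"spin":0,"claw":80},
  {"dx":0,"dy":0,"dz":-1.98,"spin":0,"claw":80},
  {"dx":0,"dy":0,"dz":-1.98,"spin":0,"claw":80},
])

```text
t: 27.7
ee_pos: [0.4204, 0.1405, 0.0136]
tool_rot: [-2.755, -1.508, -0.004]
wrist_force: [-0.2, 0.9, -0.4]
grip_width: 0.0704
```

>>> jog_arm([
  {"dx":0,"dy":0,"dz":0,"spin":0,"claw":50},
  {"dx":0,"dy":0,"dz":0,"spin":0,"claw":35},
  {"dx":0,"dy":0,"dz":0,"spin":0,"claw":20},
  {"dx":0,"dy":0,"dz":0,"spin":0,"claw":20},
  {"dx":0,"dy":0,"dz":0,"spin":0,"claw":20},
  {"dx":0,"dy":0,"dz":0,"spin":0,"claw":20},
  {"dx":0,"dy":0,"dz":0,"spin":0,"claw":20},
  {"dx":0,"dy":0,"dz":0,"spin":0,"claw":20},
], newtons=30)

```text
t: 28.7
ee_pos: [0.4204, 0.1405, 0.0136]
tool_rot: [-2.755, -1.508, -0.004]
wrist_force: [-1.7, -0.0, 3.3]
grip_width: 0.0358
```

>>> jog_arm([
  {"dx":0,"dy":0,"dz":0.3,"spin":0,"claw":20},
  {"dx":0,"dy":0,"dz":0.8,"spin":0,"claw":20},
  {"dx":0,"dy":0,"dz":1.4,"spin":0,"claw":20},
  {"dx":0,"dy":0,"dz":2.0,"spin":0,"claw":20},
  {"dx":0,"dy":0,"dz":2.5,"spin":0.3,"claw":20},
  {"dx":0.1,"dy":-0.2,"dz":2.8,"spin":0.8,"claw":20},
  {"dx":0.5,"dy":-0.7,"dz":3,"spin":1.4,"claw":20},
  {"dx":1,"dy":-1.3,"dz":3,"spin":2,"claw":20},
])

```text
t: 29.7
ee_pos: [0.4613, 0.0882, 0.1351]
tool_rot: [2.447, 1.97, 0.006]
wrist_force: [-0.3, -0.3, -0.1]
grip_width: 0.036
```

>>> jog_arm([
  {"dx":0.7,"dy":-0.8,"dz":0,"spin":0.3,"claw":20},
  {"dx":1.4,"dy":-1.6,"dz":0,"spin":0.6,"claw":20},
  {"dx":2.1,"dy":-2.4,"dz":0,"spin":0.9,"claw":20},
  {"dx":2.8,"dy":-3.2,"dz":0,"spin":1.2,"claw":20},
  {"dx":3.4,"dy":-4.0,"dz":0,"spin":1.5,"claw":20},
  {"dx":3.8,"dy":-4.5,"dz":0,"spin":1.5,"claw":20},
  {"dx":3.97,"dy":-4.77,"dz":-0.3,"spin":1.5,"claw":20},
  {"dx":3.97,"dy":-4.77,"dz":-0.8,"spin":1.5,"claw":20},
])

```text
t: 30.7
ee_pos: [0.6202, -0.103, 0.1026]
tool_rot: [2.17, 2.271, 0.006]
wrist_force: [-0.4, 1.0, -1.5]
grip_width: 0.0356
```

>>> jog_arm([
  {"dx":0,"dy":0,"dz":-0.4,"spin":0,"claw":20},
  {"dx":0,"dy":0,"dz":-0.8,"spin":0,"claw":20},
  {"dx":0,"dy":0,"dz":-1.2,"spin":0,"claw":20},
  {"dx":0,"dy":0,"dz":-1.6,"spin":0,"claw":20},
  {"dx":0,"dy":0,"dz":-1.9,"spin":0,"claw":20},
  {"dx":0,"dy":0,"dz":-2.05,"spin":0,"claw":20},
  {"dx":0,"dy":0,"dz":-2.1,"spin":0,"claw":20},
  {"dx":0,"dy":0,"dz":-2.12,"spin":0,"claw":20},
])

```text
t: 31.7
ee_pos: [0.6206, -0.1031, 0.0182]
tool_rot: [2.17, 2.27, 0.007]
wrist_force: [-0.8, -0.1, -0.5]
grip_width: 0.0356
```

>>> jog_arm([
  {"dx":0,"dy":0,"dz":-0.02,"spin":0,"claw":20},
  {"dx":0,"dy":0,"dz":-0.04,"spin":0,"claw":20},
  {"dx":0,"dy":0,"dz":-0.04,"spin":0,"claw":20},
  {"dx":0,"dy":0,"dz":-0.04,"spin":0,"claw":45},
  {"dx":0,"dy":0,"dz":-0.04,"spin":0,"claw":60},
  {"dx":0,"dy":0,"dz":-0.04,"spin":0,"claw":66},
  {"dx":0,"dy":0,"dz":-0.04,"spin":0,"claw":66},
  {"dx":0,"dy":0,"dz":-0.04,"spin":0,"claw":66},
])

```text
t: 32.7
ee_pos: [0.6206, -0.1031, 0.0166]
tool_rot: [2.17, 2.271, 0.007]
wrist_force: [0.5, -1.0, 0.4]
grip_width: 0.0579
```

>>> jog_arm([
  {"dx":0,"dy":0,"dz":0.4,"spin":0,"claw":66},
  {"dx":0,"dy":0,"dz":1,"spin":0,"claw":66},
  {"dx":0,"dy":0,"dz":1.8,"spin":0,"claw":80},
  {"dx":-0.4,"dy":0.5,"dz":2.5,"spin":0,"claw":90},
  {"dx":-1.1,"dy":1.5,"dz":2.8,"spin":0,"claw":90},
  {"dx":-1.9,"dy":2.6,"dz":2.8,"spin":0,"claw":90},
  {"dx":-2.7,"dy":3.7,"dz":2.8,"spin":0,"claw":90},
  {"dx":-3.5,"dy":4.8,"dz":2.8,"spin":0,"claw":90},
])

```text
t: 33.7
ee_pos: [0.48, 0.0901, 0.1299]
tool_rot: [2.169, 2.269, 0.009]
wrist_force: [0.1, 0.2, -0.1]
grip_width: 0.0791
```

>>> jog_arm([
  {"dx":-0.7,"dy":0.9,"dz":0,"spin":0,"claw":90},
  {"dx":-1.4,"dy":1.8,"dz":0,"spin":0,"claw":90},
  {"dx":-2.1,"dy":2.7,"dz":0,"spin":0,"claw":90},
  {"dx":-2.7,"dy":3.5,"dz":0,"spin":0,"claw":90},
  {"dx":-3.1,"dy":4.1,"dz":0,"spin":0,"claw":90},
  {"dx":-3.28,"dy":4.42,"dz":-0.2,"spin":0,"claw":90},
  {"dx":-3.28,"dy":4.42,"dz":-0.5,"spin":0,"claw":90},
  {"dx":-3.28,"dy":4.42,"dz":-0.7,"spin":0,"claw":90},
])

```text
t: 34.7
ee_pos: [0.3488, 0.2661, 0.1008]
tool_rot: [2.17, 2.269, 0.007]
wrist_force: [-0.1, -0.9, 0.3]
grip_width: 0.0797
```

```bash
python3 snap.py p6;  python3 -c "
import cv2
a=cv2.imread('pics/p6_s.png');cv2.imwrite('pics/p6b.png',cv2.resize(a[100:340,130:450],None,fx=2.4,fy=2.4))"
```

```text
[0.34837504 0.26577822 0.10050176] [-0.13137208  0.55645228 -0.44963003] 34.8
```

View pics/p6b.png

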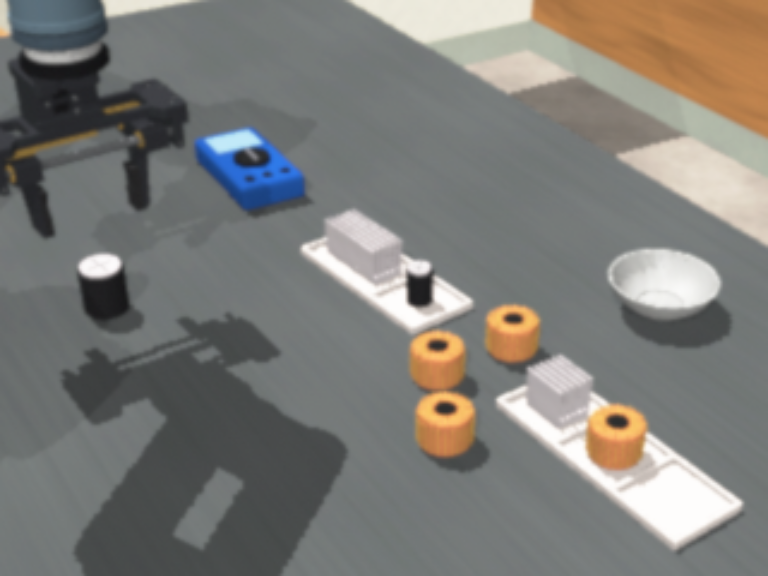

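The short sink is in its end compartment, at (560,390). The jaws straddle the big cap. Descending.

>>> jog_arm([
  {"dx":0,"dy":0.02,"dz":-0.4,"spin":0,"claw":90},
  {"dx":0,"dy":0.02,"dz":-0.8,"spin":0,"claw":90},
  {"dx":0,"dy":0.02,"dz":-1.2,"spin":0,"claw":90},
  {"dx":0,"dy":0.02,"dz":-1.5,"spin":0,"claw":90},
  {"dx":0,"dy":0.02,"dz":-1.8,"spin":0,"claw":90},
  {"dx":0,"dy":0.02,"dz":-1.95,"spin":0,"claw":90},
  {"dx":0,"dy":0.02,"dz":-2,"spin":0,"claw":90},
  {"dx":0,"dy":0.02,"dz":-2,"spin":0,"claw":90},
])

```text
t: 35.8
ee_pos: [0.3486, 0.2667, 0.0207]
tool_rot: [2.171, 2.268, 0.006]
wrist_force: [-1.0, 0.5, -0.1]
grip_width: 0.0792
```

>>> jog_arm([
  {"dx":0,"dy":0,"dz":0,"spin":0,"claw":60},
  {"dx":0,"dy":0,"dz":0,"spin":0,"claw":45},
  {"dx":0,"dy":0,"dz":0,"spin":0,"claw":35},
  {"dx":0,"dy":0,"dz":0,"spin":0,"claw":35},
  {"dx":0,"dy":0,"dz":0,"spin":0,"claw":35},
  {"dx":0,"dy":0,"dz":0,"spin":0,"claw":35},
  {"dx":0,"dy":0,"dz":0,"spin":0,"claw":35},
  {"dx":0,"dy":0,"dz":0,"spin":0,"claw":35},
], newtons=35)

```text
t: 36.8
ee_pos: [0.3486, 0.2667, 0.0208]
tool_rot: [2.171, 2.268, 0.006]
wrist_force: [0.2, -0.5, 2.4]
grip_width: 0.043
```

>>> jog_arm([
  {"dx":0,"dy":0,"dz":0.3,"spin":0,"claw":35},
  {"dx":0,"dy":0,"dz":0.8,"spin":0,"claw":35},
  {"dx":0,"dy":0,"dz":1.4,"spin":0,"claw":35},
  {"dx":0,"dy":0,"dz":2.0,"spin":0,"claw":35},
  {"dx":0.1,"dy":-0.2,"dz":2.5,"spin":0,"claw":35},
  {"dx":0.4,"dy":-0.8,"dz":2.8,"spin":0,"claw":35},
  {"dx":0.9,"dy":-1.7,"dz":3,"spin":0,"claw":35},
  {"dx":1.4,"dy":-2.6,"dz":3,"spin":0,"claw":35},
])

```text
t: 37.8
ee_pos: [0.4056, 0.1619, 0.1422]
tool_rot: [2.169, 2.268, 0.009]
wrist_force: [1.0, 0.2, -0.1]
grip_width: 0.0429
```

>>> jog_arm([
  {"dx":0.6,"dy":-1.1,"dz":0,"spin":0,"claw":35},
  {"dx":1.2,"dy":-2.2,"dz":0,"spin":0,"claw":35},
  {"dx":1.8,"dy":-3.3,"dz":0,"spin":0,"claw":35},
  {"dx":2.4,"dy":-4.4,"dz":0,"spin":0,"claw":35},
  {"dx":3.0,"dy":-5.5,"dz":0,"spin":0,"claw":35},
  {"dx":3.6,"dy":-6.6,"dz":0,"spin":0,"claw":35},
  {"dx":4.1,"dy":-7.6,"dz":0,"spin":0,"claw":35},
  {"dx":4.5,"dy":-8.3,"dz":0,"spin":0,"claw":35},
])

```text
t: 38.8
ee_pos: [0.586, -0.172, 0.1427]
tool_rot: [2.17, 2.267, 0.009]
wrist_force: [0.4, 0.1, -0.2]
grip_width: 0.0432
```

>>> jog_arm([
  {"dx":0.3,"dy":-0.6,"dz":0,"spin":0,"claw":35},
  {"dx":0.6,"dy":-1.2,"dz":0,"spin":0,"claw":35},
  {"dx":0.9,"dy":-1.6,"dz":0,"spin":0,"claw":35},
  {"dx":1.03,"dy":-1.85,"dz":0,"spin":0,"claw":35},
  {"dx":1.03,"dy":-1.85,"dz":-0.3,"spin":0,"claw":35},
  {"dx":1.03,"dy":-1.85,"dz":-0.8,"spin":0,"claw":35},
  {"dx":1.03,"dy":-1.85,"dz":-1.3,"spin":0,"claw":35},
  {"dx":1.03,"dy":-1.85,"dz":-1.7,"spin":0,"claw":35},
])

```text
t: 39.8
ee_pos: [0.6262, -0.245, 0.0722]
tool_rot: [2.171, 2.269, 0.008]
wrist_force: [0.2, -1.1, -0.8]
grip_width: 0.0433
```

>>> jog_arm([
  {"dx":0.02,"dy":-0.03,"dz":-0.3,"spin":0,"claw":35},
  {"dx":0.02,"dy":-0.03,"dz":-0.6,"spin":0,"claw":35},
  {"dx":0.02,"dy":-0.03,"dz":-0.85,"spin":0,"claw":35},
  {"dx":0.02,"dy":-0.03,"dz":-1.0,"spin":0,"claw":35},
  {"dx":0.02,"dy":-0.03,"dz":-1.1,"spin":0,"claw":35},
  {"dx":0.02,"dy":-0.03,"dz":-1.15,"spin":0,"claw":35},
  {"dx":0.02,"dy":-0.03,"dz":-1.17,"spin":0,"claw":35},
  {"dx":0.02,"dy":-0.03,"dz":-1.17,"spin":0,"claw":35},
])

```text
t: 40.8
ee_pos: [0.6272, -0.2463, 0.0257]
tool_rot: [2.171, 2.269, 0.008]
wrist_force: [0.1, 0.6, -0.9]
grip_width: 0.0432
```

>>> jog_arm([
  {"dx":0,"dy":0,"dz":-0.025,"spin":0,"claw":35},
  {"dx":0,"dy":0,"dz":-0.05,"spin":0,"claw":35},
  {"dx":0,"dy":0,"dz":-0.05,"spin":0,"claw":35},
  {"dx":0,"dy":0,"dz":-0.05,"spin":0,"claw":55},
  {"dx":0,"dy":0,"dz":-0.05,"spin":0,"claw":70},
  {"dx":0,"dy":0,"dz":-0.05,"spin":0,"claw":75},
  {"dx":0,"dy":0,"dz":-0.05,"spin":0,"claw":75},
  {"dx":0,"dy":0,"dz":-0.05,"spin":0,"claw":75},
])

```text
t: 41.8
ee_pos: [0.6272, -0.2463, 0.0237]
tool_rot: [2.171, 2.269, 0.008]
wrist_force: [-0.6, -0.3, 0.5]
grip_width: 0.0662
```

>>> jog_arm([
  {"dx":0,"dy":0,"dz":0.4,"spin":0,"claw":75},
  {"dx":0,"dy":0,"dz":1,"spin":0,"claw":75},
  {"dx":0,"dy":0,"dz":2,"spin":0,"claw":75},
  {"dx":0,"dy":0,"dz":3,"spin":0,"claw":75},
  {"dx":-1,"dy":-0.5,"dz":3.5,"spin":0,"claw":75},
  {"dx":-2.3,"dy":-1,"dz":3.5,"spin":0,"claw":75},
  {"dx":-3.5,"dy":-1.5,"dz":3.5,"spin":0,"claw":75},
  {"dx":-4.5,"dy":-2,"dz":3.5,"spin":0,"claw":75},
])

```text
t: 42.8
ee_pos: [0.4457, -0.327, 0.1652]
tool_rot: [2.17, 2.267, 0.007]
wrist_force: [-0.1, -1.0, 0.9]
grip_width: 0.0659
```

>>> jog_arm([
  {"dx":-0.5,"dy":-0.5,"dz":0,"spin":0,"claw":75},
  {"dx":-1,"dy":-0.5,"dz":0,"spin":0,"claw":75},
  {"dx":-1,"dy":-0.5,"dz":0,"spin":0,"claw":75},
  {"dx":-1,"dy":-0.5,"dz":0,"spin":0,"claw":75},
  {"dx":-1,"dy":-0.5,"dz":0,"spin":0,"claw":75},
  {"dx":-1,"dy":-0.5,"dz":0,"spin":0,"claw":75},
  {"dx":-1,"dy":-0.5,"dz":0,"spin":0,"claw":75},
  {"dx":-1,"dy":-0.5,"dz":0,"spin":0,"claw":75},
])

```text
t: 43.8
ee_pos: [0.4058, -0.3468, 0.1651]
tool_rot: [2.17, 2.268, 0.008]
wrist_force: [0.7, -0.3, 0.6]
grip_width: 0.0664
```

```bash
python3 snap.py p7;  python3 -c "
import cv2
a=cv2.imread('pics/p7_s.png');cv2.imwrite('pics/p7b.png',cv2.resize(a[100:350,200:520],None,fx=2.4,fy=2.4))
a=cv2.imread('pics/p7_t.png');cv2.imwrite('pics/p7c.png',cv2.resize(a[120:320,200:500],None,fx=2.6,fy=2.6,interpolation=cv2.INTER_CUBIC))"
```

```text
[ 0.40575971 -0.34690269  0.16510799] [-0.03444948  0.07999799  0.0874241 ] 43.9
```

View pics/p7b.png

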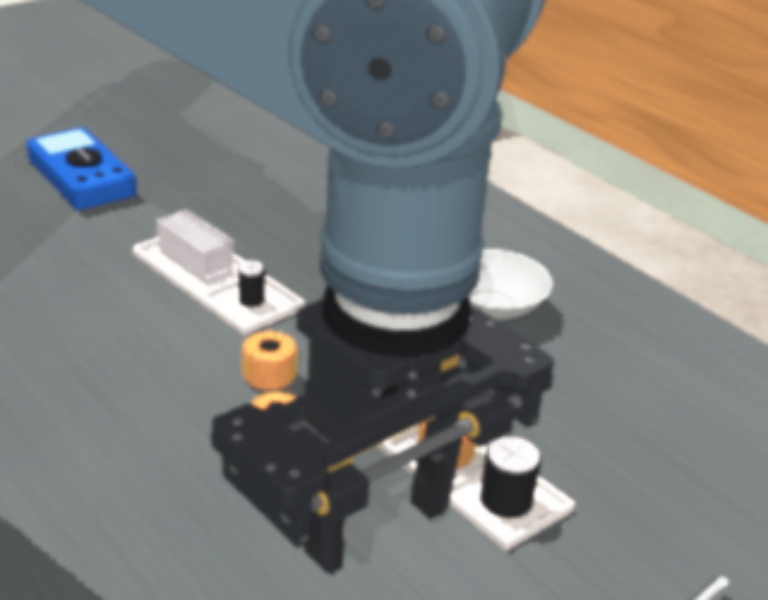

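View pics/p7c.png

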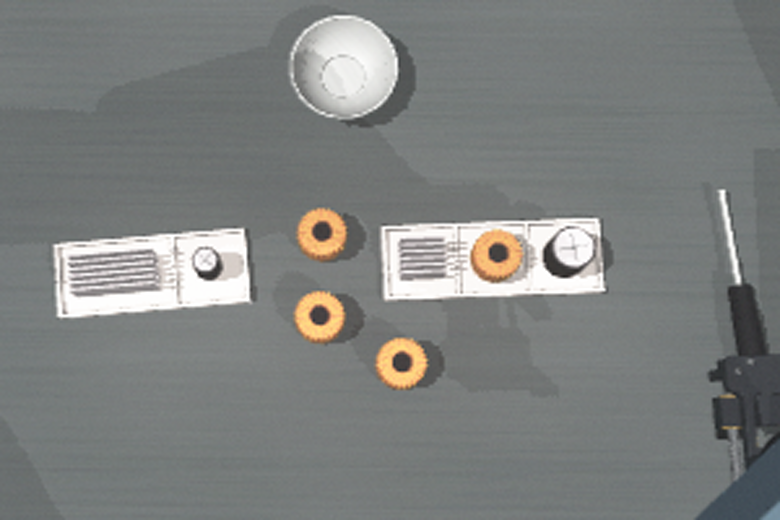

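All five parts stand in their compartments and the gripper is clear at z = 0.165. Signing off.

```bash
python3 -c "
from rig import *
print(sign_off(), sense()['t'])"
```

```text
the job is handed in; nothing more can be done
the job is handed in; nothing more can be done
```

Both repair kits are made up and the job is handed in at about 44 s of the 128 s allowed. I placed the parts in the order asked:

- **Two-compartment tray:** the long heat sink is in the long compartment and the small capacitor in the short one.
- **Three-compartment tray:** the ring transformer is in the middle, the short heat sink in the end nearer the robot's left (+y), and the big capacitor in the other end. The ring is the one that was nearest the base at 0.45 m; the others were at 0.52 m or more.

**Last checks:**
- The final top view shows every part within its walls, upright, with the heat-sink fins up. In the final side view the gripper hid part of the three-compartment tray. I had seen the ring and short sink there unobstructed before fetching the big capacitor.
- The bowl, the other three rings and the visible part of the screwdriver look unmoved in that view, and the multimeter looks undisturbed in the final side view. I judged these by eye and did not re-measure them.
- The gripper ended open and clear of everything at a height of 0.165 m. The force readings after each move never exceeded about 6 N.
- Part heights measured from the two views matched the text to within 1 mm. The tray rims measured 5 and 7 mm against the stated 9 mm, so I set the release heights from the stated 3 mm floor. I lowered each part to that height before opening, and the force reading showed no clear contact before release.

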